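# Load the matching reference master into the leak-test fixture

### The job

The housing in the middle nest of the leak-test fixture is waiting for its comparison test: find the blue aluminium master with the same boss shape on the bench, fold the reference nest's gate fully down, and slide that master flat along the bench, without lifting it, over the gate and into the nest, port end first, until you feel it press back the sprung port. Then push the gate fully up to its stop so that it holds the master against the port. Don't press the port hard (stay well under 25 N), and leave the other master, both white housings and everything else on the bench where they are.

Things in the scene. Friction and masses are not known exactly. Their poses are not given: they have to be found in the camera images.
- fixture: fixed leak-test fixture, brown and black on a 4 mm black base plate, 190 mm deep, 405 mm wide. Origin at table height on the gates' hinge line (front edge), at the middle of the test nest; x points into the nests, y left. Across y: waiting pad +135 mm, test nest 0, reference nest -130 mm. Behind the nests, from x = 140 mm, an 82 mm high manifold; green tag at the reference nest
- test_nest (a point): middle of the floor of the test nest (the middle place, between walls, behind a fixed shut gate): the product standing here is the one to be tested; axes as the fixture
- ref_home (a point): where a master's origin lies when it is fully home in the reference nest (right-hand place) behind the shut gate: 48 mm behind the hinge line, on the nest floor, 4 mm above the table; axes as the fixture, the master's x along this x
- ref_mouth (a point): middle of the mouth of the reference nest, on its floor, just behind the gate; axes as the fixture. The side walls rise 30 mm above the floor and stand 113 mm apart; over the first 28 mm behind the hinge line they flare to about 126 mm apart as a lead-in. Open above
- ref_port: sprung rubber port at the back of the reference nest: 24 mm disc facing the gate, 18 mm above the nest floor. Origin in the middle of its face, x as the fixture. At rest its face is 88 mm behind the hinge line; it yields up to 8 mm, 1.5 N per mm. The shut gate holds a master home with the port pressed back 4 to 5 mm; with the gate down the port may push the master back a little
- gate (a joint): steel gate of the reference nest, hinged at its bottom edge, opens towards the robot: 0 shut (upright), 1.571 fully down, flat on the table. Plate 4 mm thick, 121 mm wide, 62 mm high, free edge feathered over 20 mm: flat it is a ramp level with the nest floor. Stiff friction hinge (0.4 N m), no latch: stays where left; shutting it on the sprung port takes 10 to 15 N at the bar, up to its stop
- gate_hinge (a point): middle of the gate's hinge line, 2 mm above the table; the line runs along the fixture's y. The gate lying flat reaches 62 mm in front of it
- gate_bar (a point): point on the gate's red grip bar, 20 mm from its free end. Round bar, 12 mm thick, 50 mm long, parallel to the hinge, on a lever at the gate's right (-y) side, free all round; this point is 96 mm to the right of gate_hinge. Gate shut: 35 mm behind and 45 mm above the hinge line; gate down: 45 mm in front and 35 mm above
- master_round: blue-anodised aluminium reference master with a round brass boss (72 mm across). 90 mm long (own x), 110 mm wide (own y), 36 mm high plus a 12 mm boss (48 in all), front and rear bottom edges rounded by 6 mm; origin in the middle of the underside, z up; the port hole is in the middle of the +x end, 18 mm up. About 0.5 kg; too wide to be carried by its sides, it is slid
- master_square: blue-anodised aluminium reference master with a rectangular brass boss (62 x 82 mm). 90 mm long (own x), 110 mm wide (own y), 36 mm high plus a 12 mm boss (48 in all), front and rear bottom edges rounded by 6 mm; origin in the middle of the underside, z up; the port hole is in the middle of the +x end, 18 mm up. About 0.5 kg; too wide to be carried by its sides, it is slid
- product_round: white plastic housing with a round grey boss, otherwise the same outline. 90 mm long (own x), 110 mm wide (own y), 36 mm high plus a 12 mm boss (48 in all), front and rear bottom edges rounded by 6 mm; origin in the middle of the underside, z up; the port hole is in the middle of the +x end, 18 mm up. Stands in the test nest or on the waiting pad
- product_square: white plastic housing with a rectangular grey boss, otherwise the same outline. 90 mm long (own x), 110 mm wide (own y), 36 mm high plus a 12 mm boss (48 in all), front and rear bottom edges rounded by 6 mm; origin in the middle of the underside, z up; the port hole is in the middle of the +x end, 18 mm up. Stands in the test nest or on the waiting pad
- cleaner_bottle: bystander: bottle, 60 mm across, 160 mm high; origin under its middle
- grease_jar: bystander: jar, 56 mm across, 50 mm high; origin under its middle
- oring_tray: bystander: blue divided tray, 140 x 100 x 35 mm; origin under its middle
- tape_roll: bystander: yellow roll, 84 mm across, 24 mm high; origin under its middle
- screwdriver: bystander: screwdriver lying on the bench
- mug: bystander: white mug, 76 mm across, 90 mm high; origin under its middle

How it is judged:
By the outcome, as a careful person would: the job done as asked, in the order asked, and still so for the second after the job is handed in, with the robot touching nothing.
It also fails if it takes over 72 s, if anything falls off the work surface, if the arm or the gripper's body presses on something with over 40 N, if the wrist force passes 120 N, or if a joint passes its speed limit or range.

### The arm

A 7-joint arm with a two-finger parallel gripper is mounted at the origin on the work surface. World frame = base frame: x ahead of the robot, y to its left, z up, the work surface at z = 0. Lengths are in m, angles in rad, forces in N, time in s.
With the tool pointing down it reaches from about 0.425 to 0.925 m from the base axis. Payload 6.8 kg.
Tool frame: the origin (TCP) lies at the very end of the fingers, on their centre line; the grasp point (between the pads) lies 19 mm behind it; z points along the fingers, y is the line along which they close (so a half turn about z gives the same grasp; the last joint's range is limited). The gripper opens to 85 mm and grips with 20 to 120 N. Pads are 22 mm wide; open, the fingers measure 114 mm over their backs; the gripper's body (76 mm by 85 mm) begins 54 mm behind the grasp point. The pads swing forward as they close: fully open they stand 13 mm farther back than shut.
Start: joints at [-1.409, 0.477, 0.022, 1.555, -0.011, 1.109, -0.083], TCP at [0.18, 0.651, 0.231] pointing down, gripper open.
Joint ranges: [-2.96, 2.96], [-0.34, 2.1], [-1.41, 1.46], [0.24, 2.44], [-1.37, 4.51], [0.17, 1.92], [-2.96, 2.96]. Speed limits (rad/s): [2.39, 2.39, 3.14, 3.14, 3.14, 3.14, 3.14].

### API

Orientations are given as a unit quaternion [w, x, y, z].
In Python, from station import bot gives the robot as it stands.
- The arm moves only by the tool jog_arm, never from a script. Its argument "motion" is a list of rows, each a list of 7 numbers: the turn, a rotation vector about the tool's x, y, z in rad, then the shift along the tool's x, y, z in mm, then the finger opening in mm, from 0 to 85.4. A call has 1 to 10 rows; each row is the pose to reach, as a shift and turn from the pose commanded when the call began, along the tool's axes at that moment; what a row does not reach only later rows make up. A row lasts 1/8 s, in which the tool goes at most 62.5 mm and 10.7 degrees, less where a joint would pass 70% of its speed; a pose out of reach is approached as far as the arm can. A call with a gripper value outside its range is refused whole. The fingers move at their own pace and stop on an object; "grip_force" is the grip in N (left out, the last holds). Time passes only in rows, so rows that repeat a pose let the fingers close. It gives the time, the measured TCP pose, the force, the opening and the grip force at its end, in the units of the state.
- bot.get_obs(): the state, without advancing time (a new reading comes with each control period).
- bot.read_camera(name): name is "scene" or "top" or "wrist"; returns a dict with "pixels" (420x560x3 uint8, red, green, blue), "camera_matrix" (3x3 intrinsics, pixels), "T" (4x4, takes a point from camera to world coordinates); the wrist camera has in their place "tool_from_camera" (4x4, takes a point from camera to tool coordinates, whose origin is the TCP and whose axes are the flange's). Camera axes: x right, y down, z forward; pixel columns grow to the right and rows downward; lengths in m; the calibration is good to about 2 mm. A picture is of the moment at which its call begins: read the wrist's pose just before it. There is no depth.
- bot.hand_in(): hands the job in; it is judged then, once.
Trained networks look in a picture, given as the dict that the camera call returned (one of the last four; its "shot" number tells which), for a name from the list of things; names that differ only in an ending like _2 or _b are one class to them, and where a whole thing is asked for, a point or a joint stands for the part that bears it (a point fixed in the world has none). Each returns a list of dicts, best first, with "score" (0 to 1); they miss things now and then, are a little off and sometimes report something else, mostly with a low value. They report only what shows in the picture. A call takes as long as a camera call.
- bot.spot_in(thing, picture): "xy" ([column, row] in pixels, amid what is visible of it).
- bot.tip_of(thing, picture): "xy" ([column, row] in pixels: a listed point, or the origin of a listed thing).
The state is a dict: "t": time; "q": joint angles; "joint_vel": joint speeds; "joint_torque": joint torques, N m; "eef_pos": TCP position; "tool_rot": TCP orientation; "contact_force": force on the tool from outside, world axes, zero at the start; "torque": the same for the moment, N m; "gripper_width": opening from 0.0 (shut) to 1.0 (fully open); "grasp_force": force on a finger pad.
Only numpy, scipy, OpenCV 4.12 (cv2) and the standard library are available. Lean on these libraries where they do the work, as an engineer would, in place of code of your own. Each camera call takes 0.05 s, during which the arm holds its last target. There are 200 camera calls.

## Working session

There is one attempt and no reset: what is moved stays moved. The work goes in short steps, Python scripts to look and compute and a tool call to move; the robot and the scene stay as the last step left them, time stands still between calls to the robot, and variables do not carry over. Pictures are saved under pics/ and viewed, at most 10 in all, crops included, and the job is handed in when it is done.

Besides the shell and the picture viewer there is one more tool, called after ">>>" in YAML: its name, and indented under it one key for each argument. jog_arm: Moves the arm, as the interface text tells. Its arguments: {"type":"object","properties":{"motion":{"type":"array"},"grip_force":{"type":"number"}},"required":["motion"]}

```bash
mkdir -p pics
python3 - <<'E'
from station import bot
import cv2,numpy as np
o=bot.get_obs();print(o['t'],o['eef_pos'],o['tool_rot'])
ims={}
for c in("scene","top"):
    p=bot.read_camera(c);cv2.imwrite(f"pics/{c}0.png",p["pixels"][:,:,::-1])
    print(c,p["camera_matrix"].tolist(),np.round(p["T"],4).tolist())
    for n in["master_round","master_square","product_round","product_square","ref_home","gate_hinge","gate_bar","test_nest","ref_mouth","fixture","cleaner_bottle","grease_jar","oring_tray","tape_roll","screwdriver","mug"]:
        print(n,[(np.round(d["xy"],1).tolist(),round(d["score"],2)) for d in bot.tip_of(n,p)[:2]])
E
```

```text
0.0 [0.17979311 0.65000836 0.23033995] [-5.95472108e-05  1.34522396e-01  9.90910144e-01 -8.98352330e-04]
scene [[519.8514776350777, 0.0, 280.6433477951001], [0.0, 519.8514776350777, 213.97100501404978], [0.0, 0.0, 1.0]] [[-0.2613, 0.5988, -0.7571, 1.6547], [0.9652, 0.157, -0.2089, 0.278], [-0.0062, -0.7854, -0.619, 0.9795], [0.0, 0.0, 0.0, 1.0]]
master_round [([379.5, 235.7], 0.55)]
master_square [([202.7, 200.6], 0.92)]
product_round [([342.2, 282.3], 0.92)]
product_square [([130.7, 225.8], 0.19)]
ref_home [([238.4, 265.8], 0.56)]
gate_hinge [([247.3, 256.3], 0.58), ([201.8, 199.7], 0.15)]
gate_bar [([209.8, 243.0], 0.61)]
test_nest []
ref_mouth [([246.3, 255.4], 0.59)]
fixture [([293.0, 259.9], 0.98), ([132.7, 205.1], 0.26)]
cleaner_bottle [([454.6, 241.2], 0.84)]
grease_jar [([130.0, 225.5], 0.64)]
oring_tray [([445.5, 290.4], 0.9), ([291.1, 272.9], 0.62)]
tape_roll [([418.6, 216.7], 0.66)]
screwdriver [([159.4, 252.1], 0.72)]
mug [([134.3, 201.7], 0.97)]
top [[408.9461993998816, 0.0, 281.15443944133574], [0.0, 408.9461993998816, 213.95395218198783], [0.0, 0.0, 1.0]] [[-0.0001, -0.9978, 0.0659, 0.4754], [-0.9994, -0.0021, -0.0333, 0.0021], [0.0334, -0.0659, -0.9973, 1.1533], [0.0, 0.0, 0.0, 1.0]]
master_round [([181.6, 244.4], 0.79), ([448.3, 225.4], 0.63)]
master_square []
product_round [([209.9, 159.7], 0.74)]
product_square [([253.5, 156.4], 0.75), ([377.1, 250.3], 0.61)]
ref_home [([297.8, 158.7], 0.94)]
gate_hinge [([302.0, 179.1], 0.91)]
gate_bar [([338.6, 163.5], 0.5), ([181.9, 241.1], 0.49)]
test_nest [([381.6, 158.6], 0.26), ([253.4, 157.0], 0.23)]
ref_mouth [([298.6, 173.6], 0.96)]
fixture [([255.3, 178.2], 0.9), ([302.0, 175.6], 0.39)]
cleaner_bottle [([101.3, 248.4], 0.73)]
grease_jar [([430.5, 190.7], 0.87)]
oring_tray [([110.2, 174.7], 0.97)]
tape_roll [([137.6, 277.1], 0.61)]
screwdriver [([381.1, 157.8], 0.9)]
mug [([444.7, 224.8], 0.74)]
```

View pics/scene0.png

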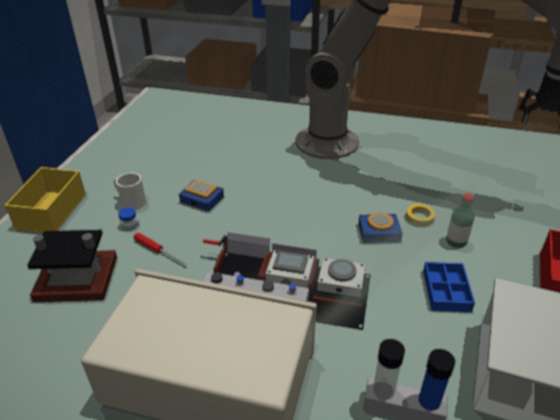

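View pics/top0.png

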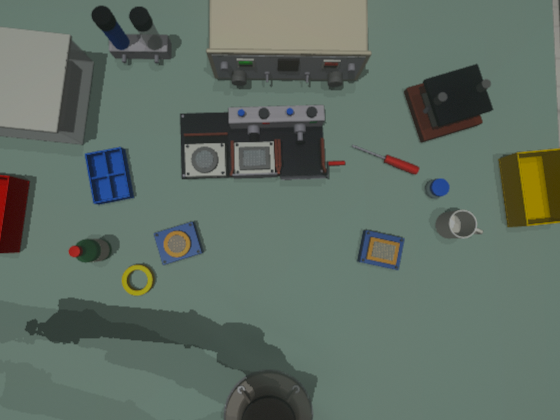

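The middle housing has a rectangular boss, so master_square is the one to use: top (382,250), scene (202,195). The gate is shut, with its red bar at top (337,163). Next I'll zoom in on the details.

```bash
cat > h.py <<'E'
import numpy as np,cv2
from scipy.spatial.transform import Rotation as R
def w(p,uv,z):
    K=np.array(p["camera_matrix"]);T=np.array(p["T"])
    d=T[:3,:3]@np.linalg.solve(K,[uv[0],uv[1],1.]);c=T[:3,3]
    return c+d*(z-c[2])/d[2]
def px(p,X):
    K=np.array(p["camera_matrix"]);T=np.array(p["T"]);q=T[:3,:3].T@(np.array(X)-T[:3,3]);q=K@q;return q[:2]/q[2]
E
python3 - <<'E'
import cv2,numpy as np
t=cv2.imread("pics/top0.png");s=cv2.imread("pics/scene0.png")
a=cv2.resize(t[100:190,225:355],None,fx=4,fy=4,interpolation=3)  #520x360
b=cv2.resize(t[225:275,352:412],None,fx=4,fy=4,interpolation=3) #240x200
c=cv2.resize(s[175:215,172:232],None,fx=4,fy=4,interpolation=3) #240x160
m=np.zeros((580,800,3),np.uint8);m[:360,:520]=a;m[:200,540:780]=b;m[210:370,540:780]=c
d=cv2.resize(s[225:275,192:272],None,fx=4,fy=4,interpolation=3);m[372:572,:320]=d
cv2.imwrite("pics/m0.png",m)
E
```

```text
(no output)
```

View pics/m0.png

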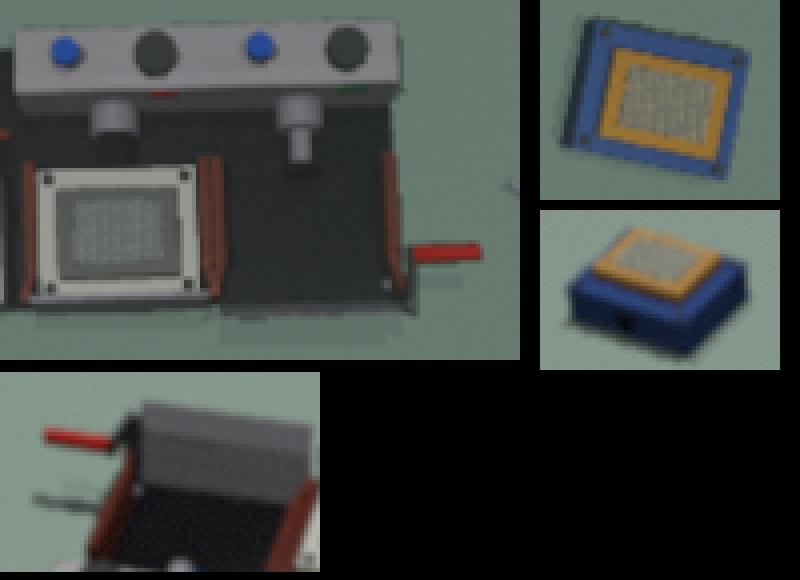

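Scene crop (625,323), which is scene ≈(193,203), shows the port hole on the master's long side facing away from the robot. So its +x is roughly world +x, yawed by about -13°. Next I'll fit the metric poses.

```bash
cat >> h.py <<'E'
from scipy.optimize import minimize,least_squares
def boxmask(p,x,y,a,shape=(420,560),s=8):
    c,n=np.cos(a),np.sin(a);P=[]
    for l,wd,z0,z1 in((90,110,.0,.036),(62,82,.036,.048)):
        B=[px(p,[x+(c*u*l-n*v*wd)/2e3,y+(n*u*l+c*v*wd)/2e3,z]) for u in(-1,1) for v in(-1,1) for z in(z0,z1)]
        P.append(cv2.convexHull(np.float32(B)))
    m=np.zeros((shape[0]*3,shape[1]*3),np.uint8)
    for h in P: cv2.fillConvexPoly(m,np.int32(np.round((h+.5)*3*256)),255,shift=8)
    return cv2.resize(m,shape[::-1],interpolation=cv2.INTER_AREA)/255.
def fitmaster(ps,x0):
    ms=[]
    for p,roi in ps:
        im=p["pixels"].astype(float);r,g,b=im[...,0],im[...,1],im[...,2]
        sat=(b>g*1.25)|(r>g*1.1)
        # boss/grid greyish: fill holes
        m=np.zeros(sat.shape,np.uint8);a,b_,c,d=roi;m[a:b_,c:d]=sat[a:b_,c:d]
        m=cv2.morphologyEx(m,cv2.MORPH_CLOSE,np.ones((3,3)))
        cs,_=cv2.findContours(m,0,1);k=max(cs,key=cv2.contourArea);m[:]=0;cv2.drawContours(m,[k],-1,1,-1);ms.append(m)
    f=lambda v:sum(np.abs(boxmask(p,v[0],v[1],v[2])-m).sum() for (p,_),m in zip(ps,ms))
    r=minimize(f,x0,method="Nelder-Mead",options=dict(initial_simplex=[x0]+[np.add(x0,e) for e in([.01,0,0],[0,.01,0],[0,0,.1])],xatol=1e-4,fatol=.1))
    return r.x,r.fun,[m.sum() for m in ms]
E
python3 - <<'E'
from station import bot
from h import *
t=bot.read_camera("top");s=bot.read_camera("scene")
for n,z in(("ref_home",.004),("gate_hinge",.002),("ref_mouth",.004),("fixture",0),("gate_bar",.047)):
    for c,p in(("t",t),("s",s)):
        for d in bot.tip_of(n,p)[:1]:print(n,c,np.round(w(p,d["xy"],z),4)[:2],round(d["score"],2))
x0=list(w(t,(382,250),.036)[:2])+[-.2]
for ps in([(t,(215,285,345,420))],[(s,(165,225,165,240))]):
    print(fitmaster(ps,x0))
# fixture features in top: crop->px ; (name,z)
C=lambda u,v:(225+u/4,100+v/4)
for n,uv,z in(("manif top right-back",(400,22),.082),("manif top right front",(400,80),.082),("manif top left front",(15,95),.082),("manif top left back",(15,32),.082),("bar tip",(481,252),.047),("bar in",(413,252),.047),("rwall in",(383,155),.034),("divider left end",(222,160),.034),("plateRback",(392,108),.004)):
    print(n,np.round(w(t,C(*uv),z)[:2],4))
E
```

```text
ref_home t [ 0.6172 -0.4666] 0.73
ref_home s [ 0.7057 -0.095 ] 0.91
gate_hinge t [ 0.6523 -0.092 ] 0.7
gate_hinge s [ 0.6605 -0.0914] 0.9
ref_mouth t [ 0.6752 -0.0919] 0.88
ref_mouth s [ 0.6538 -0.0911] 0.62
fixture t [ 0.657  -0.0971] 0.48
fixture s [0.6544 0.0391] 0.62
gate_bar t [ 0.6855 -0.1909] 0.78
gate_bar s [ 0.6804 -0.1907] 0.92
(array([ 0.45246073, -0.31131372, -0.21184254]), np.float64(126.76078431372548), [np.uint64(1297)])
(array([ 0.4431695 , -0.3150641 , -0.20703695]), np.float64(128.2313725490196), [np.uint64(901)])
manif top right-back [ 0.8381 -0.1515]
manif top right front [ 0.7985 -0.1512]
manif top left front [0.7858 0.1054]
manif top left back [0.8284 0.1058]
bar tip [ 0.6893 -0.2113]
bar in [ 0.689  -0.1643]
rwall in [ 0.7596 -0.1458]
divider left end [ 0.7552 -0.0335]
plateRback [ 0.8015 -0.1564]
```

>>> jog_arm:
  motion:
    - [0, 0, 0.6, -388, -204, -30, 85]
    - [0, 0, 0.6, -388, -204, -30, 85]
    - [0, 0, 0.6, -388, -204, -30, 85]
    - [0, 0, 0.6, -388, -204, -30, 85]
    - [0, 0, 0.6, -388, -204, -30, 85]
    - [0, 0, 0.6, -388, -204, -30, 85]
    - [0, 0, 1.25, -632, -634, -30, 40]
    - [0, 0, 1.25, -632, -634, -30, 40]
    - [0, 0, 1.25, -632, -634, -30, 40]
    - [0, 0, 1.25, -632, -634, -30, 40]

```text
t: 3.55
eef_pos: [0.5292, 0.1546, 0.2593]
tool_rot: [0.0, 0.69, 0.724, 0.0]
contact_force: [1.3, 0.5, -0.2]
gripper_width: 0.467
grasp_force: 0.0
```

>>> jog_arm:
  motion:
    - [0, 0, 0, -289, 76, 0, 40]
    - [0, 0, 0, -289, 76, 0, 40]
    - [0, 0, 0, -289, 76, 0, 40]
    - [0, 0, 0, -289, 76, 0, 40]
    - [0, 0, 0, -289, 76, 0, 40]
    - [0, 0, 0, -289, 76, 0, 40]
    - [0, 0, 0, -289, 76, 0, 40]

```text
t: 4.42
eef_pos: [0.6194, -0.1276, 0.2586]
tool_rot: [-0.0, 0.689, 0.725, 0.0]
contact_force: [-0.4, 0.4, 0.1]
gripper_width: 0.468
grasp_force: 0.0
```

```bash
cat >> h.py <<'E'
def wrist(bot,png=None):
    o=bot.get_obs();p=bot.read_camera("wrist");q=np.array(o["tool_rot"])
    T=np.eye(4);T[:3,:3]=R.from_quat(q[[1,2,3,0]]).as_matrix();T[:3,3]=o["eef_pos"]
    p["T"]=T@np.array(p["tool_from_camera"])
    if png: cv2.imwrite(png,p["pixels"][:,:,::-1])
    return o,p
E
python3 - <<'E'
from station import bot
from h import *
import pickle
o,p=wrist(bot,"pics/w1.png")
pickle.dump({k:p[k] for k in("camera_matrix","T")},open("w1.pkl","wb"))
print(o["t"],o["eef_pos"],o["tool_rot"],np.round(p["tool_from_camera"],3).tolist())
for n,z in(("gate_hinge",.002),("ref_home",.004),("ref_mouth",.004),("gate_bar",.047)):
    for d in bot.tip_of(n,p)[:1]:print(n,d["xy"],np.round(w(p,d["xy"],z),4)[:2],round(d["score"],2))
E
```

```text
4.425 [ 0.61936783 -0.12758984  0.25864398] [-4.26643490e-04  6.88738102e-01  7.25010088e-01  1.30197445e-04] [[-0.001, -0.958, -0.286, 0.073], [1.0, -0.001, -0.0, 0.0], [0.0, -0.286, 0.958, -0.142], [0.0, 0.0, 0.0, 1.0]]
gate_hinge [309.5, 146.6] [ 0.6576 -0.0894] 0.72
ref_home [346.6, 151.6] [ 0.7057 -0.0932] 0.65
ref_mouth [318.4, 148.4] [ 0.669 -0.091] 0.9
gate_bar [330.9, 234.2] [ 0.6881 -0.1915] 0.93
```

View pics/w1.png

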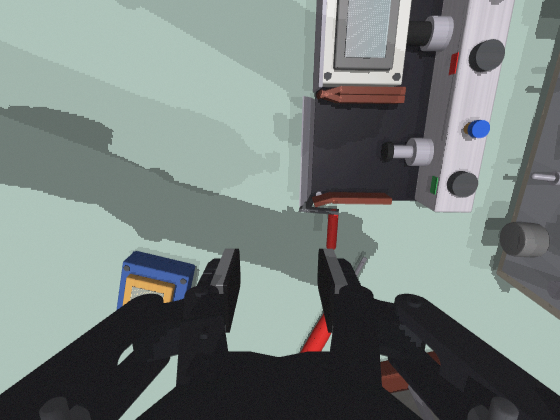

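Run:
```python
from h import *
import pickle
p=pickle.load(open("w1.pkl","rb"))
for n,uv,z in(("bar in",(333,213),.047),("bar end vis",(331.5,246),.047),("port face",(384,151),.022),("gate top L",(304,97),.064),("gate top R",(303,207),.064),("gateTop in R",(309,207),.064),("rwall top in back",(391,195),.034),("rwall top in mid",(340,195),.034),("lwall in back",(404,103),.034),("lwall in mid",(345,101),.034),("manif front top R",(437,210),.082),("manif ft L",(466,0),.082),("plate back R",(415,201),.004)):
    print(n,np.round(w(p,uv,z)[:2],4))
im=cv2.imread("pics/w1.png");cv2.imwrite("pics/w1c.png",cv2.resize(im[80:265,290:470],None,fx=3.2,fy=3.2,interpolation=3))
```

```text
bar in [ 0.6879 -0.1638]
bar end vis [ 0.6904 -0.2074]
port face [ 0.7476 -0.0884]
gate top L [ 0.6413 -0.0335]
gate top R [ 0.6491 -0.153 ]
gateTop in R [ 0.656  -0.1527]
rwall top in back [ 0.7602 -0.1407]
rwall top in mid [ 0.6968 -0.1439]
lwall in back [ 0.7582 -0.0323]
lwall in mid [ 0.6906 -0.0335]
manif front top R [ 0.7944 -0.1437]
manif ft L [0.7809 0.0557]
plate back R [ 0.8058 -0.1544]
```

View pics/w1c.png

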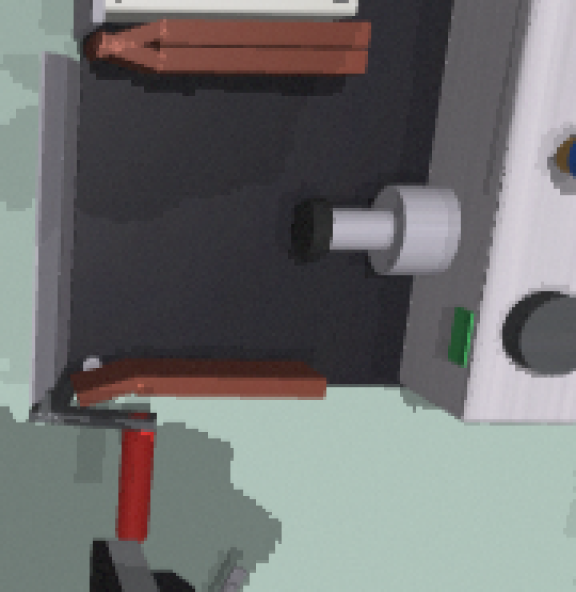

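The wrist picture shows the bar from px (333,213) to (332,247), at world (.688,-.188). The nest walls and port at (384,151) put the hinge near (.653,-.0945), with a yaw of about 0.06. I'll move above the bar and then down over it.

>>> jog_arm:
  motion:
    - [0, 0, 0, -66, 65, 0, 40]
    - [0, 0, 0, -66, 65, 60, 36]
    - [0, 0, 0, -66, 65, 110, 36]
    - [0, 0, 0, -66, 65, 150, 36]
    - [0, 0, 0, -66, 65, 170, 36]
    - [0, 0, 0, -66, 65, 170, 36]
    - [0, 0, 0, -66, 65, 170, 36]

```text
t: 5.55
eef_pos: [0.689, -0.1912, 0.0911]
tool_rot: [0.001, 0.689, 0.725, 0.001]
contact_force: [0.9, -0.2, 0.6]
gripper_width: 0.421
grasp_force: 0.0
```

Run:
```python
from station import bot
from h import *
o,p=wrist(bot,"pics/w2.png")
print(o["t"],o["eef_pos"],o["tool_rot"])
for d in bot.tip_of("gate_bar",p)[:1]:print(d["xy"],np.round(w(p,d["xy"],.047),4)[:2],round(d["score"],2))
```

```text
5.55 [ 0.68903521 -0.19124415  0.09106735] [0.00138746 0.68875737 0.72499016 0.00079625]
[276.2, 232.7] [ 0.6878 -0.1912] 0.68
```

View pics/w2.png

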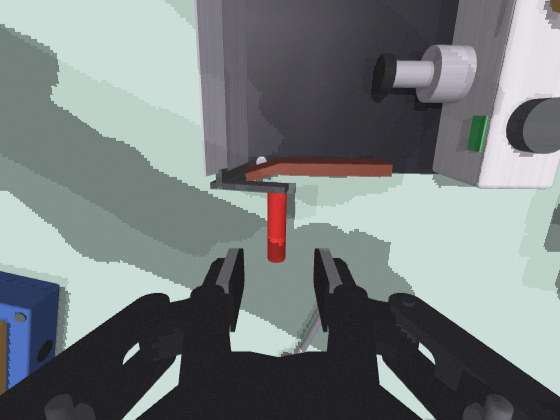

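The bar spans px (277,192) to (276,262), between the fingers. I'll descend 61 mm and close on it.

>>> jog_arm:
  motion:
    - [0, 0, 0, 0, -1, 40, 36]
    - [0, 0, 0, 0, -1, 61, 36]
    - [0, 0, 0, 0, -1, 61, 36]
    - [0, 0, 0, 0, -1, 61, 8]
    - [0, 0, 0, 0, -1, 61, 8]
    - [0, 0, 0, 0, -1, 61, 8]
    - [0, 0, 0, 0, -1, 61, 8]
  grip_force: 25

```text
t: 6.52
eef_pos: [0.6878, -0.1915, 0.0294]
tool_rot: [0.001, 0.689, 0.725, 0.001]
contact_force: [0.2, 0.0, 7.1]
gripper_width: 0.13
grasp_force: 24.7
```

>>> jog_arm:
  motion:
    - [0, 0, 0, 0, -6, -4, 8]
    - [0, 0, 0, 0, -13, -7.5, 8]
    - [0, 0, 0, 0, -20, -10, 8]
    - [0, 0, 0, 0, -27, -11.5, 8]
    - [0, 0, 0, 0, -34.5, -12, 8]
    - [0, 0, 0, 0, -42, -11.5, 8]
    - [0, 0, 0, 0, -49, -10, 8]
    - [0, 0, 0, 0, -56.5, -8, 8]
    - [0, 0, 0, 0, -63, -4.5, 8]
    - [0, 0, 0, 0, -69.5, -0.5, 8]

```text
t: 7.78
eef_pos: [0.6258, -0.1936, 0.0281]
tool_rot: [0.007, 0.688, 0.726, 0.004]
contact_force: [29.9, -3.3, -26.0]
gripper_width: 0.129
grasp_force: 24.7
```

>>> jog_arm:
  motion:
    - [0, 0, 0, 0, 2, 4, 8]
    - [0, 0, 0, 0, 3, 7, 8]
    - [0, 0, 0, 0, 3, 7, 8]

```text
t: 8.15
eef_pos: [0.6216, -0.1938, 0.0226]
tool_rot: [0.001, 0.689, 0.725, 0.001]
contact_force: [-0.7, 1.3, 6.2]
gripper_width: 0.131
grasp_force: 26.8
```

>>> jog_arm:
  motion:
    - [0, 0, 0, 0, -3, 3, 8]
    - [0, 0, 0, 0, -6, 7, 8]
    - [0, 0, 0, 0, -6, 7, 8]

```text
t: 8.52
eef_pos: [0.6189, -0.194, 0.0185]
tool_rot: [0.003, 0.689, 0.725, 0.003]
contact_force: [1.2, 4.9, 21.8]
gripper_width: 0.129
grasp_force: 28.5
```

Run:
```python
from station import bot
from h import *
o,p=wrist(bot,"pics/w3.png");s=bot.read_camera("scene")
a=cv2.resize(s["pixels"][225:275,182:262,::-1],None,fx=5,fy=5,interpolation=3)
b=p["pixels"][:300,100:500,::-1]
m=np.zeros((560,400,3),np.uint8);m[:250]=a;m[250:550]=b;cv2.imwrite("pics/w3c.png",m)
```

```text
(no output)
```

View pics/w3c.png

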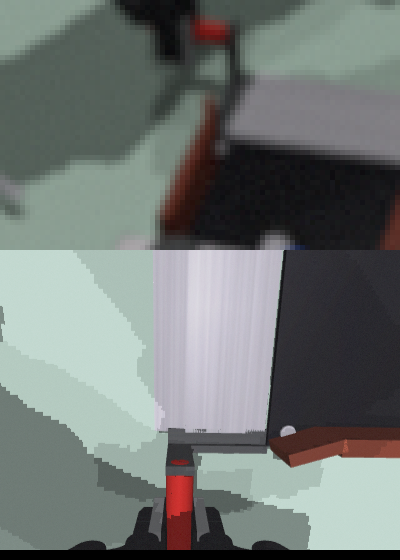

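Run:
```python
from station import bot
from h import *
o,p=wrist(bot);print(o["t"],o["eef_pos"],o["contact_force"])
for n,uv,zs in(("free",(257,100),(0,.004,.01,.02)),("hinge",(381,100),(.004,)),("free2",(260,170),(0,.004,.01,.02)),("hinge2",(371,170),(.004,)),("bar",(279,230),(.037,.045,.05))):
    for z in zs:print(n,z,np.round(w(p,uv,z)[:2],4))
g=p["pixels"][100].astype(int);print(g[245:275:2].tolist());print(g[370:392:2].tolist())
```

```text
8.625 [ 0.61889533 -0.19401422  0.01849755] [ 1.09000062  3.94413078 21.69158883]
free 0 [ 0.6044 -0.1136]
free 0.004 [ 0.6046 -0.1138]
free 0.01 [ 0.605  -0.1141]
free 0.02 [ 0.6056 -0.1146]
hinge 0.004 [ 0.665  -0.1107]
free2 0 [ 0.607  -0.1487]
free2 0.004 [ 0.6072 -0.148 ]
free2 0.01 [ 0.6075 -0.147 ]
free2 0.02 [ 0.6079 -0.1452]
hinge2 0.004 [ 0.6649 -0.1451]
bar 0.037 [ 0.6178 -0.1681]
bar 0.045 [ 0.6175 -0.1651]
bar 0.05 [ 0.6174 -0.1632]
[[170, 191, 182], [171, 192, 184], [171, 192, 182], [171, 193, 183], [175, 190, 185], [184, 178, 190], [177, 173, 186], [183, 179, 190], [187, 184, 195], [180, 176, 189], [184, 179, 193], [183, 180, 191], [184, 180, 193], [190, 186, 197], [185, 183, 194]]
[[187, 184, 194], [178, 181, 188], [39, 42, 43], [31, 31, 33], [48, 46, 51], [50, 47, 52], [45, 46, 50], [47, 48, 52], [47, 47, 52], [44, 44, 51], [47, 47, 52]]
```

>>> jog_arm:
  motion:
    - [0, 0, 0, 0, -3, 1, 8]
    - [0, 0, 0, 0, -6, 3, 8]
    - [0, 0, 0, 0, -8, 5, 8]
    - [0, 0, 0, 0, -8, 5, 8]

```text
t: 9.18
eef_pos: [0.6191, -0.1941, 0.0181]
tool_rot: [0.009, 0.688, 0.726, 0.008]
contact_force: [9.6, 7.9, 38.7]
gripper_width: 0.126
grasp_force: 30.2
```

The gate is against its down stop: the force rose to 40 N with no movement. I'll release, rise, and look at the master from above.

>>> jog_arm:
  motion:
    - [0, 0, 0, -2, 8, -5, 8]
    - [0, 0, 0, -2, 8, -5, 40]
    - [0, 0, 0, -2, 8, -5, 40]
    - [0, 0, 0, -2, 8, -60, 40]
    - [0, 0, 0, -2, 8, -110, 40]
    - [0, 0, 0.13, -60, -50, -150, 70]
    - [0, 0, 0.26, -120, -110, -185, 85]
    - [0, 0, 0.26, -180, -172, -185, 85]
    - [0, 0, 0.26, -180, -172, -185, 85]
    - [0, 0, 0.26, -180, -172, -185, 85]

```text
t: 10.42
eef_pos: [0.4389, -0.3876, 0.1949]
tool_rot: [0.0, 0.78, 0.626, -0.001]
contact_force: [1.5, 0.3, 1.1]
gripper_width: 0.999
grasp_force: 0.0
```

Run:
```python
from station import bot
from h import *
o,p=wrist(bot,"pics/w4.png");print(o["t"],o["eef_pos"],o["tool_rot"])
c=px(p,[.448,-.313,.03]);print(c)
im=p["pixels"].astype(int);r,g,b=im[...,0],im[...,1],im[...,2]
m=((b>g*1.25)|(r>g*1.1)).astype(np.uint8);ys,xs=np.nonzero(m[:300]);print(xs.min(),xs.max(),ys.min(),ys.max())
r0,c0=max(0,int(c[1])-150),max(0,int(c[0])-150)
print(fitmaster([(p,(0,min(420,r0+300),c0,c0+300))],[.448,-.313,-.21]))
x=bot.get_obs()
t=bot.read_camera("top")
for n in("gate_hinge","ref_mouth"):print(n,[(np.round(w(t,d["xy"],.003)[:2],4),d["score"]) for d in bot.tip_of(n,t)[:1]])
```

```text
10.425 [ 0.43888469 -0.38760621  0.19486713] [ 1.87681842e-04  7.79542309e-01  6.26348907e-01 -8.94671578e-04]
[271.1079221 114.5182035]
132 550 49 299
(array([ 0.45028785, -0.31211011, -0.21432711]), np.float64(324.99607843137255), [np.uint64(11405)])
gate_hinge [(array([ 0.7544, -0.094 ]), 0.75)]
ref_mouth [(array([ 0.6619, -0.0908]), 0.71)]
```

View pics/w4.png

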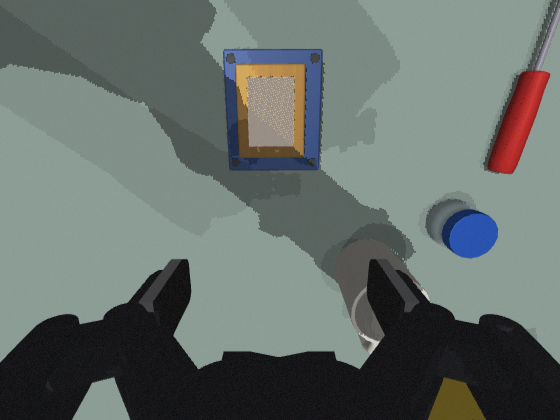

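The fit is good: master at (.450,-.312), yaw -0.214, port end away from the robot. I'll centre over the boss and feel down gently.

>>> jog_arm:
  motion:
    - [0, 0, 0, 40, -3, 0, 74]
    - [0, 0, 0, 76, -5, 40, 74]
    - [0, 0, 0, 76, -5, 90, 74]
    - [0, 0, 0, 76, -5, 130, 74]
    - [0, 0, 0, 76, -5, 145, 74]
    - [0, 0, 0, 76, -5, 150, 70]
    - [0, 0, 0, 76, -5, 150, 70]

```text
t: 11.5
eef_pos: [0.4555, -0.3084, 0.0452]
tool_rot: [0.001, 0.777, 0.63, 0.0]
contact_force: [-0.1, -0.8, 0.8]
gripper_width: 0.817
grasp_force: 0.0
```

>>> jog_arm:
  motion:
    - [0, 0, 0, 0, 0, 2, 70]
    - [0, 0, 0, 0, 0, 4, 70]

```text
t: 11.75
eef_pos: [0.4552, -0.3085, 0.0411]
tool_rot: [0.001, 0.777, 0.629, 0.0]
contact_force: [0.5, -0.4, 0.7]
gripper_width: 0.819
grasp_force: 0.0
```

>>> jog_arm:
  motion:
    - [0, 0, 0, 0, 0, 2, 70]
    - [0, 0, 0, 0, 0, 2, 70]

```text
t: 12.0
eef_pos: [0.4551, -0.3085, 0.04]
tool_rot: [0.0, 0.777, 0.629, 0.001]
contact_force: [-2.1, 2.6, 17.0]
gripper_width: 0.817
grasp_force: 8.7
```

>>> jog_arm:
  motion:
    - [0, 0, 0, 0, 0, -8, 76]
    - [0, 0, 0, -4.5, -4, -8, 76]
    - [0, 0, 0, -4.5, -4, -8, 76]

```text
t: 12.38
eef_pos: [0.449, -0.3122, 0.0463]
tool_rot: [-0.0, 0.777, 0.629, -0.0]
contact_force: [-0.3, -0.3, -0.3]
gripper_width: 0.891
grasp_force: 0.0
```

>>> jog_arm:
  motion:
    - [0, 0, 0, 0, 0, 6, 74]
    - [0, 0, 0, 0, 0, 11, 74]
    - [0, 0, 0, 0, 0, 12, 74]

```text
t: 12.75
eef_pos: [0.4494, -0.3115, 0.0336]
tool_rot: [-0.001, 0.777, 0.63, -0.0]
contact_force: [-0.0, 0.5, -0.8]
gripper_width: 0.868
grasp_force: 0.0
```

>>> jog_arm:
  motion:
    - [0, 0, 0, 0, 0, 0, 66]
    - [0, 0, 0, 0, 0, 0, 58]
    - [0, 0, 0, 0, 0, 0, 58]
    - [0, 0, 0, 0, 0, 0, 58]
  grip_force: 40

```text
t: 13.25
eef_pos: [0.449, -0.3116, 0.0345]
tool_rot: [-0.001, 0.777, 0.629, -0.0]
contact_force: [-3.9, 1.2, 5.3]
gripper_width: 0.712
grasp_force: 43.9
```

Boss gripped. Now I'll slide the master flat to a point in front of the ramp and align it with the nest.

>>> jog_arm:
  motion:
    - [0, 0, 0, 10, 2, 0, 58]
    - [0, 0, -0.03, 35, 7, 0, 58]
    - [0, 0, -0.06, 60, 13, 0, 58]
    - [0, 0, -0.1, 85, 18, 0, 58]
    - [0, 0, -0.14, 115, 24, 0, 58]
    - [0, 0, -0.18, 145, 30, 0, 58]
    - [0, 0, -0.22, 175, 37, 0, 58]
    - [0, 0, -0.25, 205, 43, 0, 58]
    - [0, 0, -0.269, 225, 47, 0, 58]
    - [0, 0, -0.269, 225, 47, 0, 58]

```text
t: 14.5
eef_pos: [0.5441, -0.0982, 0.0346]
tool_rot: [-0.0, 0.684, 0.729, 0.001]
contact_force: [1.7, 4.8, 3.1]
gripper_width: 0.707
grasp_force: 45.0
```

Run:
```python
from station import bot
from h import *
o=bot.get_obs();print(o["t"],o["eef_pos"],o["tool_rot"],o["contact_force"],o["gripper_width"])
```

```text
14.5 [ 0.54407018 -0.09823376  0.03463199] [-1.08805662e-04  6.84340315e-01  7.29161698e-01  1.24100646e-03] [1.71982073 4.82265617 3.14125156] 0.7070798685606037
```

>>> jog_arm:
  motion:
    - [0, 0, 0, 0, 0, 0, 76]
    - [0, 0, 0, 0, 0, 0, 76]
    - [0, 0, 0, 0, 0, -20, 76]
    - [0, 0, 0, 0, 0, -70, 76]
    - [0, 0, 0.3, 0, -20, -120, 60]
    - [0, 0, 0.6, 0, -50, -135, 60]
    - [0, 0, 0.9, 0, -74, -135, 60]
    - [0, 0, 1.1, 0, -74, -135, 60]
    - [0, 0, 1.3, 0, -74, -135, 60]
    - [0, 0, 1.571, 0, -74, -135, 60]

```text
t: 15.75
eef_pos: [0.4683, -0.1062, 0.1694]
tool_rot: [-0.0, 0.969, 0.247, 0.0]
contact_force: [0.5, 1.0, -0.5]
gripper_width: 0.704
grasp_force: 0.0
```

>>> jog_arm:
  motion:
    - [0, 0, 0.1, 0, 0, 0, 60]
    - [0, 0, 0.1, 0, 0, 0, 60]

```text
t: 16.0
eef_pos: [0.4683, -0.1062, 0.1693]
tool_rot: [0.0, 0.979, 0.202, -0.0]
contact_force: [0.2, 0.2, 0.1]
gripper_width: 0.699
grasp_force: 0.0
```

Run:
```python
from station import bot
from h import *
import pickle
o,p=wrist(bot,"pics/w5.png");print(o["t"],o["eef_pos"],o["tool_rot"])
pickle.dump({k:p[k] for k in("camera_matrix","T","pixels")},open("w5.pkl","wb"))
c=px(p,[.544,-.098,.03]);print(c)
r0,c0=max(0,int(c[1])-150),max(0,int(c[0])-150)
print(fitmaster([(p,(r0,int(c[1])+110,c0,int(c[0])+150))],[.544,-.098,.06]))
```

```text
16.0 [ 0.46827974 -0.10617868  0.16926482] [ 1.06853099e-04  9.79481905e-01  2.01532034e-01 -1.58444318e-04]
[303.8578144  116.93129746]
(array([ 0.54544592, -0.09794509,  0.05980868]), np.float64(375.9490196078431), [np.uint64(13516)])
```

View pics/w5.png

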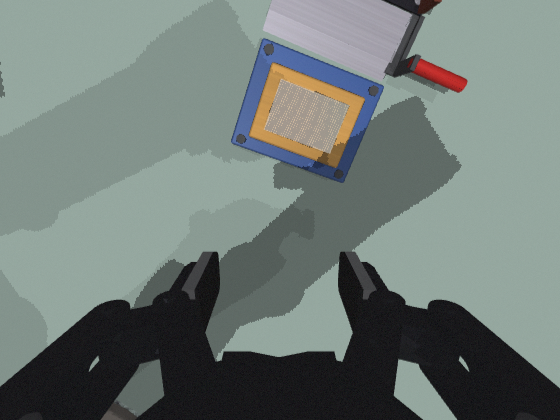

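Run:
```python
from h import *
import pickle
p=pickle.load(open("w5.pkl","rb"))
a=w(p,(263.5,31),.001);b=w(p,(387,77.5),.001);print(a,b,(a+b)/2,b-a,np.arctan2((b-a)[0],-(b-a)[1]))
for uv,z in(((413,59),.037),((466,83),.037),((414,68),.037)):print(w(p,uv,z))
```

```text
[ 0.59848051 -0.03532057  0.001     ] [ 0.60833567 -0.15751803  0.001     ] [ 0.60340809 -0.0964193   0.001     ] [ 0.00985515 -0.12219746  0.        ] 0.08047523015468658
[ 0.62068733 -0.16097365  0.037     ]
[ 0.62227271 -0.21124515  0.037     ]
[ 0.6151113  -0.16520492  0.037     ]
```

>>> jog_arm:
  motion:
    - [0, 0, 0.18, 0, 0, 0, 60]
    - [0, 0, 0.346, 0, 0, 0, 60]
    - [0, 0, 0.346, 0, 0, 50, 60]
    - [0, 0, 0.346, 10, 0, 100, 60]
    - [0, 0, 0.346, 10, 0, 145, 60]
    - [0, 0, 0.346, 10, 0, 156, 60]
    - [0, 0, 0.346, 10, 0, 156, 60]

```text
t: 16.92
eef_pos: [0.4777, -0.1024, 0.0138]
tool_rot: [-0.0, 1.0, 0.03, -0.0]
contact_force: [0.0, 0.9, 1.0]
gripper_width: 0.705
grasp_force: 0.0
```

>>> jog_arm:
  motion:
    - [0, 0, 0, 8, 0, 0, 60]
    - [0, 0, 0, 16, 0, 0, 60]
    - [0, 0, 0, 28, 0.3, 0, 60]
    - [0, 0, 0, 40, 0.6, 0, 60]
    - [0, 0, 0, 52, 0.9, 0, 60]
    - [0, 0, 0, 64, 1.2, 0, 60]
    - [0, 0, 0, 76, 1.5, 0, 60]
    - [0, 0, 0, 88, 1.8, 0, 60]
    - [0, 0, 0, 100, 2.1, 0, 60]
    - [0, 0, 0, 100, 2.1, 0, 60]

```text
t: 18.18
eef_pos: [0.5793, -0.0981, 0.0139]
tool_rot: [0.0, 1.0, 0.03, 0.001]
contact_force: [-0.5, -1.1, 0.5]
gripper_width: 0.702
grasp_force: 0.2
```

Run:
```python
from station import bot
from h import *
o,p=wrist(bot,"pics/w6.png");print(o["t"],o["eef_pos"],o["contact_force"])
e=o["eef_pos"];x0=[e[0]+.056,e[1]+.003,.06];c=px(p,x0[:2]+[.03]);print(c)
print(x0,fitmaster([(p,(0,int(c[1])+75,int(c[0])-120,int(c[0])+110))],x0))
```

```text
18.175 [ 0.5793447  -0.09805881  0.01394104] [-0.45479953 -1.06536714  0.52623588]
[279.95844222 159.55631529]
[np.float64(0.6353447034231604), np.float64(-0.09505880666630079), 0.06] (array([ 0.63592461, -0.09856874,  0.05990573]), np.float64(19192.890196078428), [np.uint64(46231)])
```

View pics/w6.png

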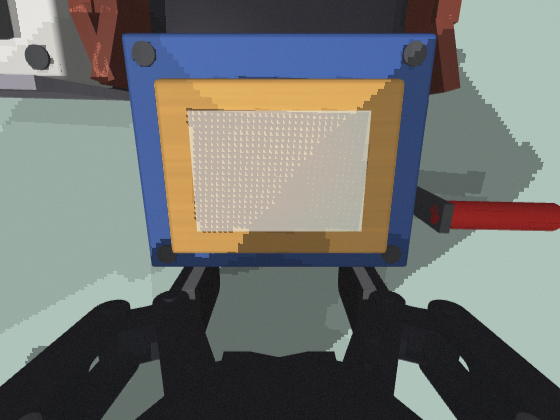

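The master lies square on the gate and is centred at the mouth, with front corners at px (123,35) and (436,35). I'll keep pushing.

>>> jog_arm:
  motion:
    - [0, 0, 0, 8, 0.2, 0, 60]
    - [0, 0, 0, 16, 0.3, 0, 60]
    - [0, 0, 0, 24, 0.4, 0, 60]
    - [0, 0, 0, 32, 0.5, 0, 60]
    - [0, 0, 0, 40, 0.6, 0, 60]
    - [0, 0, 0, 48, 0.7, 0, 60]
    - [0, 0, 0, 54, 0.8, 0, 60]
    - [0, 0, 0, 54, 0.8, 0, 60]

```text
t: 19.23
eef_pos: [0.6305, -0.0955, 0.0136]
tool_rot: [-0.0, 1.0, 0.03, -0.001]
contact_force: [-6.7, 1.0, 5.3]
gripper_width: 0.701
grasp_force: 3.3
```

>>> jog_arm:
  motion:
    - [0, 0, 0, 2, 0, 0, 60]
    - [0, 0, 0, 4, 0, 0, 60]
    - [0, 0, 0, 6, 0, 0, 60]
    - [0, 0, 0, 6, 0, 0, 60]

```text
t: 19.73
eef_pos: [0.6355, -0.0953, 0.0135]
tool_rot: [-0.001, 1.0, 0.03, -0.002]
contact_force: [-9.6, -0.0, 6.9]
gripper_width: 0.704
grasp_force: 4.7
```

>>> jog_arm:
  motion:
    - [0, 0, 0, 1, 0, 0, 60]
    - [0, 0, 0, 2, 0, 0, 60]
    - [0, 0, 0, 2, 0, 0, 60]

```text
t: 20.1
eef_pos: [0.6373, -0.0952, 0.0135]
tool_rot: [-0.001, 1.0, 0.03, -0.002]
contact_force: [-10.3, 1.1, 6.7]
gripper_width: 0.702
grasp_force: 4.9
```

>>> jog_arm:
  motion:
    - [0, 0, 0, 1, 0, 0, 60]
    - [0, 0, 0, 2, 0, 0, 60]
    - [0, 0, 0, 2, 0, 0, 60]

```text
t: 20.48
eef_pos: [0.6394, -0.0951, 0.0136]
tool_rot: [-0.001, 1.0, 0.03, -0.002]
contact_force: [-9.2, 0.6, 7.1]
gripper_width: 0.698
grasp_force: 4.9
```

Run:
```python
from station import bot
from h import *
o=bot.get_obs();print(o["eef_pos"],o["contact_force"],o["torque"])
s=bot.read_camera("scene");t=bot.read_camera("top")
for n,z in(("master_square",.004),("ref_home",.004),("ref_port",.022)):
  for k,p in(("s",s),("t",t)):
    print(n,k,[(np.round(w(p,d["xy"],z)[:2],4),round(d["score"],2)) for d in bot.tip_of(n,p)[:2]])
import pickle;pickle.dump((s,t),open("st.pkl","wb"))
```

```text
[ 0.63935644 -0.09505702  0.0135516 ] [-9.21727803  0.62880987  7.1149924 ] [0.12198421 1.93992307 0.00695137]
master_square s [(array([ 0.6902, -0.0896]), 0.93)]
master_square t [(array([ 0.7562, -0.0879]), 0.68), (array([0.3773, 0.3483]), 0.51)]
ref_home s [(array([ 0.7036, -0.1005]), 0.58)]
ref_home t []
ref_port s [(array([ 0.7382, -0.0828]), 0.49), (array([ 0.5603, -0.4979]), 0.44)]
ref_port t [(array([ 0.7527, -0.0902]), 0.48)]
```

>>> jog_arm:
  motion:
    - [0, 0, 0, 1, 0, 0, 60]
    - [0, 0, 0, 2, 0, 0, 60]
    - [0, 0, 0, 3, 0, 0, 60]
    - [0, 0, 0, 3, 0, 0, 60]

```text
t: 21.38
eef_pos: [0.6424, -0.0949, 0.0135]
tool_rot: [-0.001, 1.0, 0.03, -0.002]
contact_force: [-10.3, 0.5, 7.7]
gripper_width: 0.707
grasp_force: 4.8
```

>>> jog_arm:
  motion:
    - [0, 0, 0, 1, 0, 0, 60]
    - [0, 0, 0, 2, 0, 0, 60]
    - [0, 0, 0, 2, 0, 0, 60]

```text
t: 21.75
eef_pos: [0.6444, -0.0948, 0.0135]
tool_rot: [-0.001, 1.0, 0.03, -0.002]
contact_force: [-9.8, 0.1, 7.0]
gripper_width: 0.705
grasp_force: 4.8
```

>>> jog_arm:
  motion:
    - [0, 0, 0, 1, 0, 0, 60]
    - [0, 0, 0, 2, 0, 0, 60]
    - [0, 0, 0, 2, 0, 0, 60]

```text
t: 22.12
eef_pos: [0.6465, -0.0946, 0.0135]
tool_rot: [-0.001, 1.0, 0.03, -0.002]
contact_force: [-9.8, 1.1, 7.1]
gripper_width: 0.702
grasp_force: 4.7
```

>>> jog_arm:
  motion:
    - [0, 0, 0, 1, 0, 0, 60]
    - [0, 0, 0, 2, 0, 0, 60]
    - [0, 0, 0, 2, 0, 0, 60]

```text
t: 22.5
eef_pos: [0.6476, -0.0946, 0.0135]
tool_rot: [-0.001, 1.0, 0.03, -0.003]
contact_force: [-12.6, 1.0, 9.0]
gripper_width: 0.705
grasp_force: 6.0
```

>>> jog_arm:
  motion:
    - [0, 0, 0, 1, 0, 0, 60]
    - [0, 0, 0, 2, 0, 0, 60]
    - [0, 0, 0, 2, 0, 0, 60]

```text
t: 22.88
eef_pos: [0.6484, -0.0945, 0.0135]
tool_rot: [-0.001, 1.0, 0.029, -0.004]
contact_force: [-15.8, 1.3, 12.0]
gripper_width: 0.702
grasp_force: 7.9
```

>>> jog_arm:
  motion:
    - [0, 0, 0, 0.7, 0, 0, 60]
    - [0, 0, 0, 1.5, 0, 0, 60]
    - [0, 0, 0, 1.5, 0, 0, 60]

```text
t: 23.25
eef_pos: [0.649, -0.0945, 0.0135]
tool_rot: [-0.001, 1.0, 0.029, -0.005]
contact_force: [-19.5, 1.6, 14.9]
gripper_width: 0.698
grasp_force: 9.3
```

Force rises at the port, but an upward preload left over from the ramp is adding friction. I'll back off to release it and feel again.

>>> jog_arm:
  motion:
    - [0, 0, 0, -5, 0, 0, 60]
    - [0, 0, 0, -12, 0, 0, 60]
    - [0, 0, 0, -12, 0, -2, 60]
    - [0, 0, 0, -8, 0, -2, 60]
    - [0, 0, 0, -5.5, 0, -2, 60]
    - [0, 0, 0, -5.5, 0, -2, 60]

```text
t: 24.0
eef_pos: [0.649, -0.0946, 0.0153]
tool_rot: [0.0, 1.0, 0.03, 0.0]
contact_force: [0.3, -0.3, -0.9]
gripper_width: 0.704
grasp_force: 0.0
```

>>> jog_arm:
  motion:
    - [0, 0, 0, 1, 0, 0, 60]
    - [0, 0, 0, 2, 0, 0, 60]
    - [0, 0, 0, 2, 0, 0, 60]

```text
t: 24.38
eef_pos: [0.649, -0.0947, 0.0152]
tool_rot: [-0.0, 1.0, 0.03, -0.001]
contact_force: [-5.4, 0.3, 3.7]
gripper_width: 0.699
grasp_force: 3.0
```

>>> jog_arm:
  motion:
    - [0, 0, 0, 1, 0, 0, 60]
    - [0, 0, 0, 2, 0, 0, 60]
    - [0, 0, 0, 2, 0, 0, 60]

```text
t: 24.75
eef_pos: [0.649, -0.0947, 0.0151]
tool_rot: [-0.001, 1.0, 0.029, -0.003]
contact_force: [-11.4, 0.5, 9.1]
gripper_width: 0.703
grasp_force: 5.9
```

>>> jog_arm:
  motion:
    - [0, 0, 0, 0, 0, -2, 60]
    - [0, 0, 0, 0, 0, -2, 60]

```text
t: 25.0
eef_pos: [0.65, -0.0946, 0.0163]
tool_rot: [-0.0, 1.0, 0.029, -0.002]
contact_force: [-5.4, -0.8, -2.0]
gripper_width: 0.705
grasp_force: 2.6
```

>>> jog_arm:
  motion:
    - [0, 0, 0, 1, 0, -0.7, 60]
    - [0, 0, 0, 2, 0, -1.5, 60]
    - [0, 0, 0, 2, 0, -1.5, 60]

```text
t: 25.38
eef_pos: [0.6513, -0.0945, 0.0172]
tool_rot: [-0.0, 1.0, 0.029, -0.003]
contact_force: [-5.9, -0.6, -2.9]
gripper_width: 0.703
grasp_force: 3.1
```

The master is home: the port is pressed back about 4 mm at roughly 6 N. I'll back off, turn, and go above the bar.

>>> jog_arm:
  motion:
    - [0, 0, 0, -15, 0, 0, 60]
    - [0, 0, 0, -40, 0, 0, 60]
    - [0, 0, 0, -40, 0, -50, 60]
    - [0, 0, -0.18, -40, 0, -100, 50]
    - [0, 0, -0.36, -40, 30, -110, 40]
    - [0, 0, -0.54, -40, 60, -110, 36]
    - [0, 0, -0.72, -40, 94, -110, 36]
    - [0, 0, -0.9, -40, 94, -110, 36]
    - [0, 0, -1.08, -40, 94, -110, 36]
    - [0, 0, -1.26, -40, 94, -110, 36]

```text
t: 26.62
eef_pos: [0.6206, -0.1908, 0.129]
tool_rot: [0.0, 0.788, 0.615, 0.0]
contact_force: [0.3, -0.1, -0.9]
gripper_width: 0.418
grasp_force: 0.0
```

Run:
```python
from station import bot
from h import *
o=bot.get_obs();print(o["t"],o["eef_pos"],o["tool_rot"])
```

```text
26.625 [ 0.62062341 -0.19077024  0.12896051] [3.59895131e-04 7.88365821e-01 6.15206566e-01 2.90279675e-04]
```

>>> jog_arm:
  motion:
    - [0, 0, -0.16, 0, -2, 0, 36]
    - [0, 0, -0.305, 0, -2, 0, 36]
    - [0, 0, -0.305, 0, -2, 40, 36]
    - [0, 0, -0.305, 0, -2, 40, 36]

```text
t: 27.12
eef_pos: [0.6164, -0.1892, 0.0865]
tool_rot: [-0.002, 0.688, 0.726, -0.001]
contact_force: [-0.1, -0.3, 0.3]
gripper_width: 0.424
grasp_force: 0.0
```

Run:
```python
from station import bot
from h import *
o,p=wrist(bot,"pics/w7.png");print(o["t"],o["eef_pos"],o["tool_rot"])
for d in bot.tip_of("gate_bar",p)[:1]:print(d["xy"],np.round(w(p,d["xy"],.037),4)[:2],round(d["score"],2))
im=p["pixels"].astype(int);m=((im[...,0]>140)&(im[...,1]<70)&(im[...,2]<70)).astype(np.uint8);m[300:]=0
n,l,st,c=cv2.connectedComponentsWithStats(m)
for i in range(1,n):
    if st[i,4]>80:print(st[i],np.round(w(p,c[i],.037),4)[:2])
# master fit by blue
b=px(p,[.703,-.092,.036]);print("master px",b)
t=bot.read_camera("top")
print(fitmaster([(t,(130,200,285,328))],[.703,-.092,.06]))
```

```text
27.125 [ 0.61641253 -0.18923287  0.08646969] [-0.00224197  0.68786358  0.72583551 -0.00122126]
[282.0, 228.1] [ 0.6186 -0.1877] 0.69
[274 196  17  48 647] [ 0.6181 -0.1817]
master px [434.44048133  82.2692244 ]
(array([ 0.70975163, -0.10024978,  0.04410152]), np.float64(82.99607843137255), [np.uint64(1340)])
```

>>> jog_arm:
  motion:
    - [0, 0, 0, 0, 2, 40, 36]
    - [0, 0, 0, 0, 2, 66, 36]
    - [0, 0, 0, 0, 2, 66, 36]
    - [0, 0, 0, 0, 2, 66, 8]
    - [0, 0, 0, 0, 2, 66, 8]
    - [0, 0, 0, 0, 2, 66, 8]
    - [0, 0, 0, 0, 2, 66, 8]
  grip_force: 40

```text
t: 28.15
eef_pos: [0.6188, -0.1907, 0.0247]
tool_rot: [-0.001, 0.688, 0.725, -0.001]
contact_force: [-6.6, 1.5, 5.9]
gripper_width: 0.125
grasp_force: 39.0
```

>>> jog_arm:
  motion:
    - [0, 0, 0, 0, 5, -5.5, 8]
    - [0, 0, 0, 0, 10.5, -10.5, 8]
    - [0, 0, 0, 0, 17, -14.5, 8]
    - [0, 0, 0, 0, 23.5, -18, 8]
    - [0, 0, 0, 0, 30.5, -20, 8]
    - [0, 0, 0, 0, 38, -21.5, 8]
    - [0, 0, 0, 0, 45.5, -22, 8]
    - [0, 0, 0, 0, 53, -21.5, 8]
    - [0, 0, 0, 0, 60, -20, 8]

```text
t: 29.28
eef_pos: [0.6775, -0.1886, 0.0453]
tool_rot: [-0.001, 0.689, 0.725, -0.002]
contact_force: [-11.1, -3.3, 3.1]
gripper_width: 0.121
grasp_force: 40.6
```

>>> jog_arm:
  motion:
    - [0, 0, 0, 0, 3.5, 1, 8]
    - [0, 0, 0, 0, 7, 2.5, 8]
    - [0, 0, 0, 0, 10.5, 4, 8]
    - [0, 0, 0, 0, 14, 6, 8]

```text
t: 29.78
eef_pos: [0.6912, -0.1881, 0.0389]
tool_rot: [-0.002, 0.689, 0.725, -0.002]
contact_force: [-9.4, -1.9, 5.8]
gripper_width: 0.123
grasp_force: 41.9
```

>>> jog_arm:
  motion:
    - [0, 0, 0, 0, 2, 1, 8]
    - [0, 0, 0, 0, 4, 2.5, 8]
    - [0, 0, 0, 0, 6, 4, 8]
    - [0, 0, 0, 0, 6, 4, 8]

```text
t: 30.28
eef_pos: [0.6974, -0.1879, 0.0347]
tool_rot: [-0.001, 0.689, 0.725, -0.002]
contact_force: [-9.7, -1.3, 6.1]
gripper_width: 0.118
grasp_force: 41.9
```

>>> jog_arm:
  motion:
    - [0, 0, 0, 0, 1, 0.7, 8]
    - [0, 0, 0, 0, 2, 1.4, 8]
    - [0, 0, 0, 0, 2, 1.4, 8]

```text
t: 30.65
eef_pos: [0.6987, -0.1878, 0.0337]
tool_rot: [-0.002, 0.689, 0.725, -0.002]
contact_force: [-12.8, -1.8, 9.8]
gripper_width: 0.119
grasp_force: 42.3
```

>>> jog_arm:
  motion:
    - [0, 0, 0, 0, 1, 0.7, 8]
    - [0, 0, 0, 0, 2, 1.4, 8]
    - [0, 0, 0, 0, 2, 1.4, 8]

```text
t: 31.02
eef_pos: [0.6988, -0.1878, 0.0335]
tool_rot: [-0.004, 0.689, 0.725, -0.003]
contact_force: [-21.5, 2.6, 23.0]
gripper_width: 0.125
grasp_force: 43.7
```

>>> jog_arm:
  motion:
    - [0, 0, 0, 0, 1, 0.7, 8]
    - [0, 0, 0, 0, 2, 1.4, 8]
    - [0, 0, 0, 0, 2, 1.4, 8]

```text
t: 31.4
eef_pos: [0.6989, -0.1878, 0.0333]
tool_rot: [-0.005, 0.689, 0.725, -0.004]
contact_force: [-29.6, 4.4, 35.8]
gripper_width: 0.119
grasp_force: 45.1
```

The stop is reached: displacement 80 mm, and the force rises steeply. I'll relax, open, retract and check.

>>> jog_arm:
  motion:
    - [0, 0, 0, 0, -3, -3, 8]
    - [0, 0, 0, 0, -3.5, -4, 8]
    - [0, 0, 0, 0, -3.5, -4, 36]
    - [0, 0, 0, 0, -3.5, -4, 36]
    - [0, 0, 0, 0, -3.5, -4, 36]
    - [0, 0, 0, 0, -3.5, -50, 36]
    - [0, 0, 0, 0, -3.5, -110, 36]
    - [0, 0, 0, -60, -63, -170, 36]
    - [0, 0, 0, -60, -75, -220, 36]
    - [0, 0, 0, -60, -75, -220, 36]

```text
t: 32.65
eef_pos: [0.6342, -0.2525, 0.2532]
tool_rot: [0.003, 0.689, 0.725, 0.001]
contact_force: [-0.3, -0.2, 0.1]
gripper_width: 0.425
grasp_force: 0.0
```

Run:
```python
from station import bot
from h import *
o,p=wrist(bot,"pics/w8.png");print(o["t"],o["eef_pos"],o["contact_force"])
for d in bot.tip_of("gate_bar",p)[:1]:print("bar",d["xy"],np.round(w(p,d["xy"],.047),4)[:2],round(d["score"],2))
im=p["pixels"].astype(int);m=((im[...,0]>140)&(im[...,1]<70)&(im[...,2]<70)).astype(np.uint8);m[300:]=0
n,l,st,c=cv2.connectedComponentsWithStats(m)
for i in range(1,n):
    if st[i,4]>80:print(st[i],np.round(w(p,c[i],.047),4)[:2])
b=px(p,[.706,-.092,.036]);print("master px",b)
# boss (brass) top centre at z=.052
r,g,bl=im[...,0],im[...,1],im[...,2]
for nm,mm,z in(("brass",(r>g*1.15)&(g>bl*1.3)&(r>110),.052),("blue",(bl>g*1.25)&(bl>r*1.4),.04)):
    q=np.zeros(r.shape,np.uint8);y0,x0=int(b[1]),int(b[0]);q[max(0,y0-80):y0+80,max(0,x0-70):x0+55]=mm[max(0,y0-80):y0+80,max(0,x0-70):x0+55]
    ys,xs=np.nonzero(q)
    if len(xs):
        rect=cv2.minAreaRect(np.float32(np.c_[xs,ys]));print(nm,len(xs),rect)
        cs=cv2.boxPoints(rect);print(np.round([w(p,u,z)[:2] for u in cs],4).tolist())
```

```text
32.65 [ 0.63421005 -0.25251843  0.2531848 ] [-0.29080361 -0.18463152  0.05097839]
bar [339.2, 126.8] [ 0.6996 -0.1875] 0.96
[334 102  12  43 347] [ 0.699  -0.1835]
[294 280  18  19 196] [ 0.6725 -0.3951]
master px [352.90049261  33.18903649]
brass 1825 ((355.58154296875, 35.951663970947266), (61.704078674316406, 75.21170043945312), 3.012787342071533)
[[0.6756, -0.1332], [0.6733, -0.0657], [0.7339, -0.0653], [0.7402, -0.133]]
blue 2820 ((355.46881103515625, 44.966732025146484), (88.11544799804688, 92.82267761230469), 1.847610354423523)
[[0.6648, -0.1504], [0.6609, -0.0628], [0.7503, -0.0607], [0.7617, -0.1484]]
```

```bash
python3 -c "
from station import bot
print(bot.hand_in())"
```

```text
the job is handed in; nothing more can be done
None
```

The job is handed in, at about 33 s of the 72 s limit: the square-boss master is home in the reference nest, port pressed back about 4 mm at an estimated 6 N, and the gate is up at its stop holding it there. I gave no verdict on the result beyond my own checks, as the hand-in returned none, and I did not re-check the other objects on the bench afterwards.

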